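# Measure the free play of a welding-torch slide's screw on its dial

## Robot

A 6-joint arm with a two-finger parallel gripper is mounted at the origin on the work surface. World frame = base frame: x ahead of the robot, y to its left, z up, the work surface at z = 0. Lengths are in m, angles in rad, forces in N, time in s.
With the tool pointing down it reaches from about 0.25 to 0.8 m from the base axis. Payload 3.9 kg.
Tool frame: the origin (TCP) lies at the very end of the fingers, on their centre line; the grasp point (between the pads) lies 19 mm behind it; y points along the fingers, z is the direction in which the jaws open and shut, and the axes are right-handed (so a half turn about y gives the same grasp; the last joint's range is limited). The gripper opens to 85 mm and grips with 20 to 120 N. Pads are 22 mm wide; open, the fingers measure 114 mm over their backs; the gripper's body (76 mm by 85 mm) begins 54 mm behind the grasp point. The pads swing forward as they close: fully open they stand 13 mm farther back than shut.
Start: joints at [-1.244, 0.26, -0.138, 1.173, 0, 1.571], TCP at [0.169, -0.497, 0.203] pointing down, gripper open.
Joint ranges: [-2.78, 2.78], [-0.83, 1.72], [-1.28, 1.37], [-1.9, 2.12], [-1.57, 1.48], [-3.14, 3.14]. Speed limits (rad/s): [2.57, 2.57, 3.14, 3.14, 3.14, 3.14].

## Interface

Orientations are given as a rotation vector (axis times angle).
In Python, from plant import arm gives the robot as it stands. Calls block until the motion is done:
- arm.goto(position, orientation): joint-space move of the TCP to a pose.
- arm.move_straight(position, feed=0.15, frame=None): straight line of the TCP; frame=None keeps the orientation; feed is the mean speed in m/s.
- arm.move_joints(angles): joint-space move.
- arm.gripper_to(opening, newtons=None): finger opening in m; newtons is the grip in N (None keeps the last); returns when the fingers have stopped.
- arm.wait(seconds).
- arm.solve_ik(position, orientation): joint angles nearest the present ones, or None.
- arm.state(): the state.
- arm.snapshot(name): name is "scene" or "top" or "wrist"; returns the picture (400x640x3 uint8, red, green, blue); there is no depth.
- arm.camera_params(name): a dict with "intrinsics" (3x3 intrinsics, pixels), "R" (3x3) and "t" (3): a world point X has camera coordinates R X + t. Camera axes: x right, y down, z forward; pixel columns grow to the right and rows downward; lengths in m; the calibration is good to about 2 mm. The wrist camera is an equidistant fisheye: a pixel r from the principal point sees the ray r / f radians off the axis. A picture is of the moment at which its call begins: read the wrist's pose just before it. camera_params takes no time and is no camera call; for the wrist camera it gives the pose at the moment of the call.
A pose or a line that the arm cannot do raises arm.MotionError and nothing moves.
- arm.finish_job(): hands the job in, once; it reports no verdict.
The state is a dict: "clock": time; "joint_positions": joint angles; "joint_vel": joint speeds; "effort": joint torques, N m; "ee_pos": TCP position; "eef_rot": TCP orientation; "ft_force": force on the tool from outside, world axes, zero at the start; "moment": the same for the moment, N m; "grip_width": finger opening in m.
Only numpy, scipy, OpenCV 4.12 (cv2) and the standard library are available. Lean on these libraries where they do the work, as an engineer would, in place of code of your own. Each camera call takes 0.05 s, during which the arm holds its last target. There are 200 camera calls.

## Task

Measure the free play in the screw of the welding-torch height slide with its own dial: turn the crank anticlockwise (seen from above) until you feel the screw just bite, and with the crank left there turn the dial ring until its zero line stands at the index line on the flange. Then turn the crank gently back clockwise through the slack until it just bites the other way, and leave it there, let go, so that the dial shows the play. Take up the slack only and do not drive the slide, for the torch is set and must not shift; leave the mallet, spanner and angle bracket where they lie.

Things in the scene. Friction and masses are not known exactly. Their poses are not given: they have to be found in the camera images.
- slide: Manual height slide for a welding torch, fixed to the bench: steel base plate, blue back plate, guide rods and upright lead screw between aluminium end blocks; 287 mm high to the top of the crank handle. Its origin lies on the screw's upright axis at bench height; its z is up. Torch (up to 190 mm high) and plates stand on its +x side, the index line on its -x side.
- index (a point): Middle of the index line: a dark radial line on the top face of the fixed round flange (96 mm across, top face 176 mm up) under the dial. It runs from 30 to 47 mm from the screw's axis, in the slide's -x direction; this point is 38 mm from the axis.
- handle (a point): Centre of the crank's black upright handle, a cylinder 24 mm across and 50 mm tall that spins freely on its spindle. It stands 85 mm from the screw's axis, centre 262 mm and top 287 mm over the bench, nothing beside it. The steel arm under it is 17 mm wide, underside 224, top 235 mm up.
- hub (a point): Centre of the top of the crank's hub (30 mm across), on the axis, 240 mm up. The crank turns about the axis. In the slack it turns with about 1 N at the handle and stays where left. The ends of the slack cannot be seen; it spans up to 100 degrees. At its ends the force rises within a mm or two; from about 13 N at the handle the screw drives the slide (0.5 mm per rad): stop at 4 to 8 N.
- dial_center (a point): Centre, on the axis, 202 mm up, of the dial: a plain aluminium ring 56 mm across, 190 to 214 mm up, 14 mm over the flange, under the crank's hub and arm. Can be taken across its diameter from above with the hub between the fingers, the fingers to the sides of the arm. It turns on the crank by 0.05 N m, half of what turns the crank, and else goes round with the crank.
- zero_mark (a point): Outer end of the dial's zero line, on its top edge, 28 mm from the axis, 214 mm up: the one long, wide dark line among 30 on the ring's top, carried down its side. The dial is at zero when this point lies in the direction of the index line from the axis. With the crank at its anticlockwise bite it starts 20 to 72 degrees clockwise of the index.
- torch_tip (a point): Tip of the upright black and copper welding torch, 26 mm thick, held by the slide's carriage 95 mm from the screw's axis, 27 mm over the bench. It rises or sinks if the screw is driven; it must stay where it is.
- mallet: Black dead-blow mallet lying on the bench, 300 mm long, head 54 x 100 mm; origin under its handle, 120 mm from the head's middle. A bystander.
- spanner: Steel spanner 180 mm long lying on the bench, origin at its middle. A bystander.
- bracket: Loose steel angle bracket, foot 90 x 50 mm, 66 mm high; origin under the foot's centre. A bystander.

How it is judged:
On the way, in this order (a step that is already met when the one before it is completed fails the run):
1. the crank is turned anticlockwise to where the screw bites (within 0.08 rad) (z of handle in the frame of slide above 0.261962 m), for 0.2 s.
2. with the crank still at the anticlockwise bite, the dial's zero line stands at the index line (within 2.5 mm) (z of handle in the frame of slide above 0.261962 m and y of zero_mark in the frame of slide between -0.0025 and 0.0025 m and x of zero_mark in the frame of slide below 0 m), for 0.2 s.
At the end, for the whole second after the job is handed in: The crank stands at the clockwise bite (within 0.08 rad), the dial's zero line stands as far clockwise of the index line as the free play (within 0.15 rad), the torch tip is within 0.08 mm of its starting place, and mallet, spanner and bracket are within 15 mm of theirs (z of handle in the frame of slide below 0.26137 m and x of zero_mark in the frame of slide between -0.0088 and -0.0007 m and y of zero_mark in the frame of slide above 0 m and not (distance of torch_tip from where it was at the start of the episode above 8e-05 m) and distance of each of mallet, spanner, bracket from where it was at the start of the episode below 0.015 m); the robot touches nothing.
It fails at once if the slide is driven: the torch shifts by more than 0.08 mm, which is the crank pushed some 14 mm past the bite (distance of torch_tip from where it was at the start of the episode above 8e-05 m).
It fails at once if the mallet, spanner or bracket is moved more than 15 mm (distance of any of mallet, spanner, bracket from where it was at the start of the episode above 0.015 m).
It also fails if it takes over 67 s, if anything falls off the work surface, if the arm or the gripper's body presses on something with over 40 N, if the wrist force passes 120 N, or if a joint passes its speed limit or range.

## Working session

There is one attempt and no reset: what is moved stays moved. The work goes in short steps, each a Python script; the robot and the scene stay as the last script left them, time stands still between calls to the robot, and variables do not carry over. Pictures are saved under pics/ and viewed, about 8 in all and at most 12, crops included, and the job is handed in when it is done.

```bash
ls; mkdir -p pics; python3 - <<'E'
from plant import arm
import cv2,numpy as np
s=arm.state();print({k:np.round(v,4) for k,v in s.items()})
for n in("scene","top"):
    p=arm.camera_params(n);print(n,{k:np.round(v,4).tolist() for k,v in p.items()})
a=arm.snapshot("scene");b=arm.snapshot("top")
cv2.imwrite("pics/scene.png",a[:,:,::-1]);cv2.imwrite("pics/top.png",b[:,:,::-1])
E
```

```text
pics
{'clock': np.float64(0.0), 'joint_positions': array([-1.244 ,  0.2607, -0.1394,  1.1727, -0.    ,  1.5709]), 'joint_vel': array([ 0.0009,  0.0002,  0.0002,  0.0001,  0.0007, -0.    ]), 'effort': array([ 1.40000e-03, -4.05681e+01,  2.53922e+01,  1.89000e-02,
        1.00000e-04,  0.00000e+00]), 'ee_pos': array([ 0.1683, -0.4965,  0.2021]), 'eef_rot': array([-0.3374,  2.0467, -2.0428]), 'ft_force': array([ 0.0756, -0.002 , -0.0604]), 'moment': array([0.0512, 0.0091, 0.047 ]), 'grip_width': np.float64(0.0856)}
scene {'intrinsics': [[381.5293, 0.0, 313.4177], [0.0, 381.5293, 194.705], [0.0, 0.0, 1.0]], 'R': [[0.3604, 0.9327, 0.0109], [0.5753, -0.213, -0.7897], [-0.7343, 0.2909, -0.6133]], 't': [-0.1991, -0.1478, 1.7507]}
top {'intrinsics': [[504.7649, 0.0, 314.0798], [0.0, 504.7649, 195.6722], [0.0, 0.0, 1.0]], 'R': [[-0.0213, -0.9998, 0.0028], [-0.9961, 0.021, -0.086], [0.0859, -0.0047, -0.9963]], 't': [0.0033, 0.5493, 1.6159]}
```

View pics/top.png

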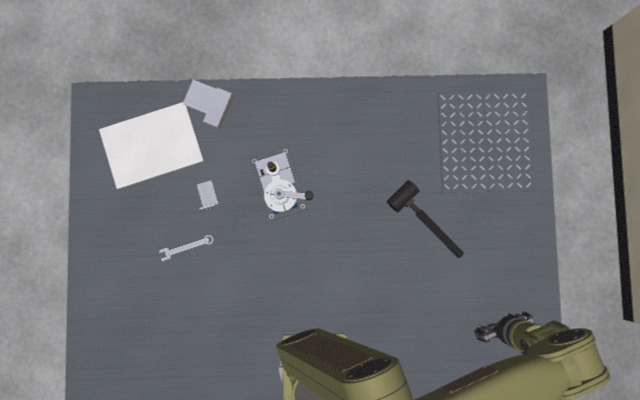

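View pics/scene.png

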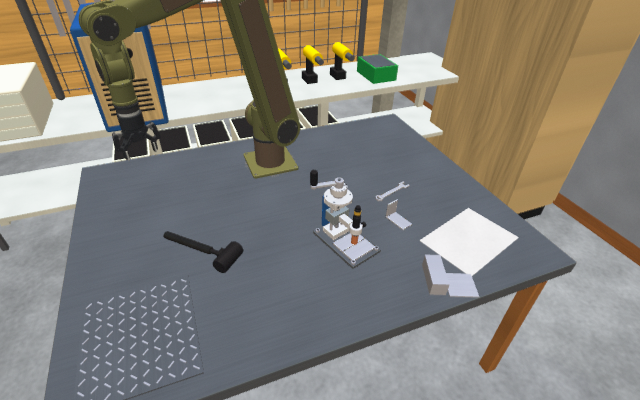

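The top view shows the hub near (279,194), the handle near (309,195) on the robot's right, and the torch near (271,166) on the far side. The mallet, spanner and bracket are clear of the slide. I'll enlarge the slide.

```bash
python3 - <<'E'
import cv2
b=cv2.imread("pics/top.png")[145:225,235:325]
cv2.imwrite("pics/topc.png",cv2.resize(b,None,fx=7,fy=7,interpolation=cv2.INTER_CUBIC))
E
cat > h.py <<'E'
from plant import arm
import numpy as np, cv2
from scipy.spatial.transform import Rotation as Ro
def pix2w(name,u,v,z,p=None):
    p=p or arm.camera_params(name);K,R,t=[np.array(p[k]) for k in("intrinsics","R","t")]
    d=np.array([(u-K[0,2])/K[0,0],(v-K[1,2])/K[1,1],1.])
    if name=="wrist":
        r=np.hypot(*d[:2]); d=np.array([*(d[:2]/r*np.sin(r)),np.cos(r)])
    d=R.T@d; c=-R.T@t
    return c+d*(z-c[2])/d[2]
def w2pix(name,X,p=None):
    p=p or arm.camera_params(name);K,R,t=[np.array(p[k]) for k in("intrinsics","R","t")]
    c=R@X+t
    if name=="wrist":
        r=np.hypot(c[0],c[1]);th=np.arctan2(r,c[2]);q=c[:2]/r*th
    else: q=c[:2]/c[2]
    return K[:2,:2]@q+K[:2,2]
def down(a):
    "tool pointing down, jaws' z axis along world yaw a"
    z=np.array([np.cos(a),np.sin(a),0]);y=np.array([0,0,-1.])
    return Ro.from_matrix(np.c_[np.cross(y,z),y,z]).as_rotvec()
E
python3 - <<'E'
from h import *
s=arm.state();print(Ro.from_rotvec(s['eef_rot']).as_matrix().round(2))
hub=pix2w("top",279,194,.24);print(hub,pix2w("top",309,195.5,.287),pix2w("top",271,166,.19))
p=arm.camera_params("wrist");print({k:np.round(v,3).tolist() for k,v in p.items()})
E
```

```text
[[-0.95 -0.    0.32]
 [-0.32  0.   -0.95]
 [ 0.   -1.   -0.  ]]
[0.53736442 0.09138641 0.24      ] [0.52726198 0.00669577 0.287     ] [0.62481041 0.11681268 0.19      ]
{'intrinsics': [[309.707, 0.0, 318.57], [0.0, 309.707, 195.155], [0.0, 0.0, 1.0]], 'R': [[0.32, -0.947, -0.001], [-0.906, -0.307, 0.291], [-0.276, -0.092, -0.957]], 't': [-0.523, -0.037, 0.38]}
```

View pics/topc.png

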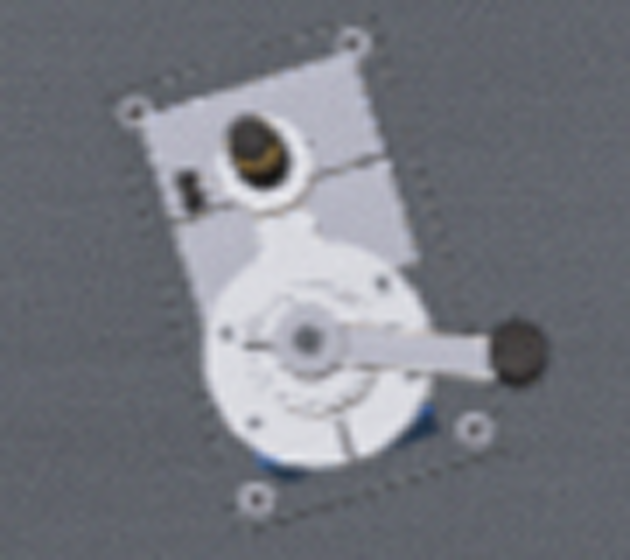

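The crop shows hub (308,340), handle (517,352), torch (258,150), index line (338,420)–(352,457) and zero line (245–270,346). I'm moving above the handle, with the jaws set tangentially, for a close look.

```bash
python3 - <<'E'
from h import *
f=lambda u,v,z:pix2w("top",235+u/7,145+v/7,z)[:2]
hub=f(308,340,.24);ang=lambda a,c:np.degrees(np.arctan2(*(a-c)[::-1]))
h=f(517,352,.287);print(hub,h,np.linalg.norm(h-hub))
print("handle",ang(h,hub),"torch",ang(f(258,150,.185),hub),"idx",ang(f(338,420,.176),f(352,457,.176)),ang(f(345,438,.176),hub),"zero",ang(f(258,346,.214),hub))
for a in (-7,30,73): print(a,arm.solve_ik([.527,.007,.262],down(np.radians(a))), arm.solve_ik([.62,.09,.262],down(np.radians(a))))
q=down(np.radians(-7))
arm.goto([h[0],h[1],.37],q);arm.gripper_to(.045)
im=arm.snapshot("wrist");p=arm.camera_params("wrist");np.save("p1.npy",p,allow_pickle=True)
cv2.imwrite("pics/w1.png",im[:,:,::-1]);s=arm.state();print(s["clock"],s["ee_pos"],s["ft_force"])
E
```

```text
[0.53857699 0.09136778] [0.52785607 0.0070729 ] 0.08497391513942329
handle -97.2481643569049 torch 15.24587201794428 idx 19.72400039334375 -163.28999282905949 zero 89.09455552951145
-7 [ 0.01328195  0.24606181 -0.00358207  1.32115245  0.          1.70625133] [0.14415439 0.42891968 0.26721243 1.40908907 0.         1.83712376]
30 [ 0.01328195  0.24606181 -0.00358207  1.32115245  0.          1.0604795 ] [0.14415439 0.42891968 0.26721243 1.40908907 0.         1.19135194]
73 [ 0.01328195  0.24606181 -0.00358207  1.32115245  0.          0.30998792] [0.14415439 0.42891968 0.26721243 1.40908907 0.         0.44086036]
2.9167 [0.52784994 0.00700761 0.36998742] [-0.04351676  0.82341971  0.5586804 ]
```

View pics/w1.png

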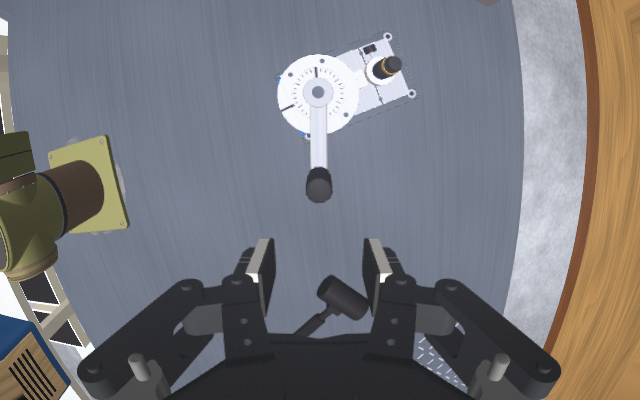

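The wrist view shows hub (318,92), handle top (319,188), zero line (316,72), index line (288,107) and torch (390,66), which agrees with the top view. Next I lower the cage around the handle and push it anticlockwise in small steps, watching the force.

```bash
cat >> h.py <<'E'
def push(hub,a0,sgn,amax,off,z=.256,r=.085,step=.004,flim=5.0):
    "cage moves along the arc; a0 handle angle (rad), off = tangential lead of cage centre behind the handle"
    rot=lambda a:down(a+np.pi/2)
    pos=lambda a:np.array([hub[0]+r*np.cos(a),hub[1]+r*np.sin(a),z])
    a=a0; b=np.array(arm.state()["ft_force"]); log=[];n=0
    while abs(a-a0)<amax:
        st=step if n==0 else .001
        a+=sgn*st/r
        arm.move_straight(pos(a),feed=.04 if n==0 else .02,frame=rot(a))
        s=arm.state(); F=np.array(s["ft_force"])-b
        t=np.array([-np.sin(a),np.cos(a),0])
        ft=-sgn*F@t; log.append((round(np.degrees(a),1),round(ft,2)))
        if ft>2.5 and n==0: n=1
        if ft>flim: break
    print(log[::3][-25:],log[-6:]);print("clock",s["clock"],"Fb",b,"tcp",s["ee_pos"])
    return a
E
python3 - <<'E'
from h import *
p=np.load("p1.npy",allow_pickle=True).item()
print(pix2w("wrist",318,92,.24,p),pix2w("wrist",319,188,.287,p))
hub=np.array([.5382,.0912]);a=np.radians(-97.2);r=.085
t0=arm.state()["clock"]
x=[hub[0]+r*np.cos(a),hub[1]+r*np.sin(a)]
arm.move_straight([*x,.30],feed=.1,frame=down(a+np.pi/2))
arm.move_straight([*x,.256],feed=.05)
s=arm.state();print(s["clock"],s["ee_pos"],s["ft_force"],s["grip_width"])
arm.gripper_to(.034);s=arm.state();print(s["clock"],s["ft_force"],s["grip_width"])
t=s["clock"];arm.move_straight([x[0]+.003,x[1],.256],feed=.04);s=arm.state();print(s["clock"]-t,s["ft_force"])
E
```

```text
[0.53786519 0.09249131 0.24      ] [0.52861361 0.01068929 0.287     ]
4.8 [0.52781345 0.0068857  0.25634694] [-0.07128532  0.23789432 -0.29858128] 0.04509794323240999
5.0667 [ 0.1329226   0.41587875 -0.07392652] 0.03408026597853689
0.25 [ 0.24924614  0.05794147 -0.18216702]
```

```bash
python3 - <<'E'
from h import *
a=push(np.array([.5382,.0912]),np.radians(-97.2)+.003/.085,1,np.radians(105),0,flim=5.0)
im=arm.snapshot("wrist");np.save("p2.npy",arm.camera_params("wrist"),allow_pickle=True);cv2.imwrite("pics/w2.png",im[:,:,::-1])
print(np.degrees(a))
E
```

```text
[(np.float64(-92.5), np.float64(0.56)), (np.float64(-84.4), np.float64(0.76)), (np.float64(-76.3), np.float64(0.78)), (np.float64(-68.2), np.float64(0.63)), (np.float64(-60.1), np.float64(1.52)), (np.float64(-52.0), np.float64(1.25)), (np.float64(-43.9), np.float64(1.9))] [(np.float64(-54.7), np.float64(0.61)), (np.float64(-52.0), np.float64(1.25)), (np.float64(-49.3), np.float64(0.65)), (np.float64(-46.6), np.float64(-0.27)), (np.float64(-43.9), np.float64(1.9)), (np.float64(-41.3), np.float64(9.07))]
clock 10.3167 Fb [ 0.24924614  0.05794147 -0.18216702] tcp [0.5998507  0.03286387 0.255871  ]
-41.25235647546073
```

The bite came at 9 N, with the cage at -41.3° after a 4 mm step; the drive starts at 13 N. I'll back the cage off, rise, and look from above the dial.

```bash
python3 - <<'E'
from h import *
hub=np.array([.5382,.0912]);a=np.radians(-41.25+3);r=.085
arm.move_straight([hub[0]+r*np.cos(a),hub[1]+r*np.sin(a),.256],feed=.05)
s=arm.state();print(s["ft_force"])
p=s["ee_pos"];arm.move_straight([p[0],p[1],.33],feed=.12)
R=Ro.from_rotvec(down(np.radians(28)));tx=R.as_matrix()[:,0]
arm.goto([hub[0]+.03*tx[0],hub[1]+.03*tx[1],.35],R.as_rotvec());arm.gripper_to(.085)
im=arm.snapshot("wrist");np.save("p3.npy",arm.camera_params("wrist"),allow_pickle=True);cv2.imwrite("pics/w3full.png",im[:,:,::-1])
u,v=w2pix("wrist",np.array([*hub,.22]),arm.camera_params("wrist"));print(u,v,arm.state()["clock"])
u0=max(0,int(u)-75);v0=max(0,int(v)-75);print(u0,v0)
cv2.imwrite("pics/w3.png",cv2.resize(im[v0:v0+150,u0:u0+150,::-1],(600,600),interpolation=cv2.INTER_CUBIC))
E
```

```text
[-7.92381694 -8.10880352  2.80287737]
318.22904723392924 149.0901474754781 12.4667
243 74
```

View pics/w3.png

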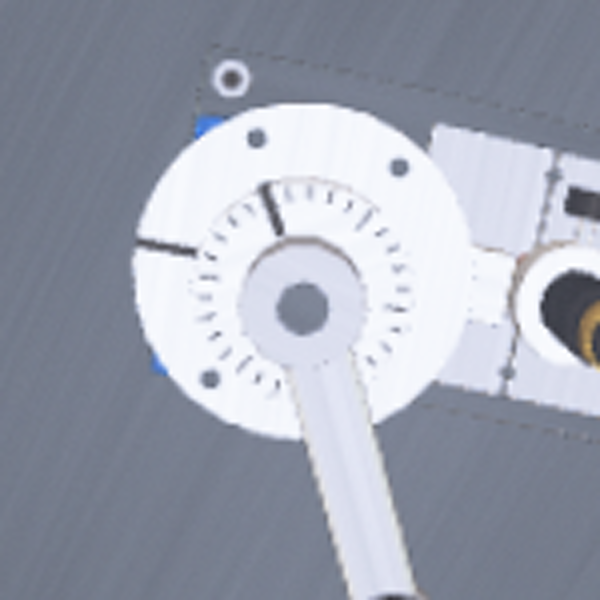

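Correction: that "back-off" was in the wrong direction. It pressed 3° further in, to about 11 N, which is still below the 13 N drive force. The crop shows hub (303,307), zero line from (265,188) to (282,236), index line from (137,242) to (196,252), and the crank arm running to the lower right.

```bash
python3 - <<'E'
from h import *
p=np.load("p3.npy",allow_pickle=True).item()
f=lambda u,v,z:pix2w("wrist",243+u/4,74+v/4,z,p)[:2]
ang=lambda a,c:np.degrees(np.arctan2(*(a-c)[::-1]))
hub=f(303,307,.24);z1,z2=f(265,186,.214),f(282,236,.214);i1,i2=f(136,242,.176),f(196,252,.176)
print("hub",hub,"flange ctr",f((133+471)/2,(103+440)/2,.176))
print("zero",ang(z1,hub),ang(z1,z2),np.linalg.norm(z1-hub));print("idx",ang(i1,hub),ang(i1,i2),np.linalg.norm(i1-hub))
arm_=f(368,540,.235);print("arm",ang(arm_,hub))
print("screw/plate torch",ang(f(575,300,.19),hub))
E
```

```text
hub [0.5379594  0.09269048] flange ctr [0.53767468 0.09279505]
zero 137.4102025524716 136.3437888146152 0.027964302931177885
idx -162.92663861826776 -162.36878240869157 0.04750132874177718
arm -46.72727305583996
screw/plate torch 24.13142479034224
```

The arm sits at about -47 to -49°, behind where the cage stood. I'll check the picture taken at the bite.

```bash
python3 - <<'E'
import cv2
b=cv2.imread("pics/w2.png");print(b.shape)
cv2.imwrite("pics/w2c.png",cv2.resize(b[0:300,170:470],(750,600) if 0 else (600,600),interpolation=cv2.INTER_CUBIC))
E
```

```text
(400, 640, 3)
```

View pics/w2c.png

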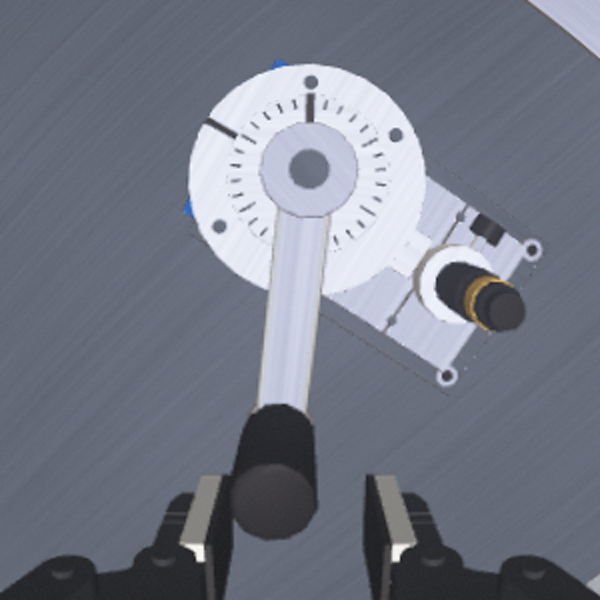

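This is consistent: the handle rests on the trailing pad, so it lags the cage centre. With about 3 mm of arm compliance, the bite is at about -47°, and the extra 3° went mostly into compliance. The zero line has to turn 60° anticlockwise. I'll grip the dial with the jaws at yaw 13° and turn it with joint 6.

```bash
python3 - <<'E'
from h import *
hub=np.array([.5380,.0922])
arm.goto([*hub,.33],down(np.radians(13)))
arm.move_straight([*hub,.25],feed=.12)
arm.move_straight([*hub,.185],feed=.05)
s=arm.state();print(s["clock"],s["ee_pos"],s["ft_force"],s["moment"])
if np.linalg.norm(s["ft_force"])<6:
    arm.gripper_to(.05,20);s=arm.state();print(s["clock"],s["grip_width"],s["ft_force"],s["moment"])
    im=arm.snapshot("wrist");cv2.imwrite("pics/w4.png",cv2.resize(im[50:350,120:520,::-1],(800,600)))
    im=arm.snapshot("scene");cv2.imwrite("pics/s4.png",im[:,:,::-1])
E
```

```text
15.1333 [0.53831052 0.09225242 0.18538785] [0.32175497 0.35903244 0.64049849] [-0.04557337 -0.01927169  0.02358881]
15.575 0.049926284822228606 [-0.23563376 -0.31180643  0.40831114] [ 0.01026633  0.03979705 -0.07068985]
```

View pics/w4.png

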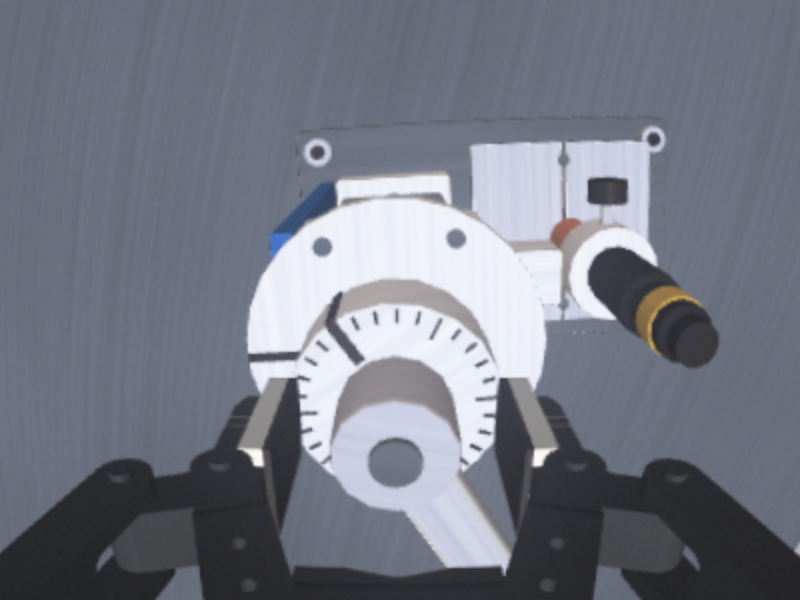

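The fingers stand at both sides of the dial, but the width has just reached the 50 mm command. I'll close further to be sure of the grip.

```bash
python3 - <<'E'
from h import *
arm.gripper_to(.035,25);s=arm.state();print(s["clock"],s["grip_width"],s["ft_force"],s["moment"])
if s["grip_width"]>.042:
    q=np.array(s["joint_positions"])
    for i in range(2):
        q[5]-=np.radians(10);arm.move_joints(q);s=arm.state();print(s["clock"],s["ft_force"],s["moment"],s["joint_positions"][5])
    im=arm.snapshot("wrist");cv2.imwrite("pics/w5.png",cv2.resize(im[50:350,120:520,::-1],(800,600)))
E
```

```text
15.975 0.0349188055761261 [ 0.40757614 -0.41851549  0.07486388] [ 0.00887957 -0.07244335  0.0356267 ]
```

```bash
python3 - <<'E'
from h import *
w=arm.snapshot("wrist");s=arm.snapshot("scene")
st=arm.state();print(st["grip_width"],st["ee_pos"])
u,v=w2pix("scene",np.array([.538,.092,.22]));u,v=int(u),int(v)
A=cv2.resize(w[100:350,195:445],(400,400));B=cv2.resize(s[v-50:v+50,u-50:u+50],(400,400),interpolation=cv2.INTER_CUBIC)
cv2.imwrite("pics/w5.png",np.hstack([A,B])[:,:,::-1])
E
```

```text
0.03497347848147663 [0.53798868 0.09221418 0.18499704]
```

View pics/w5.png

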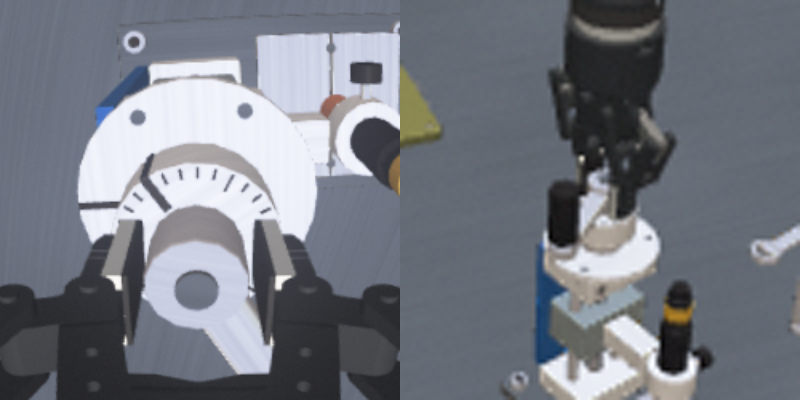

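```bash
python3 - <<'E'
from h import *
s=arm.state();R=Ro.from_rotvec(s["eef_rot"]).as_matrix();T=np.array(s["ee_pos"])
p=arm.camera_params("wrist")
for z in(.185,.195,.205,.215,.225,.235):
  for e in (.011,-.011):
    for h in(.0175,-.0175):
      X=T+R@np.array([-e,0,h]);X[2]=z
      u,v=w2pix("wrist",X,p);print(z,e,h,((u-195)*1.6).round(),((v-100)*1.6).round())
print("dial edge",[((w2pix("wrist",np.array([.538+.028*np.cos(t),.0922+.028*np.sin(t),.214]),p)-[195,100])*1.6).round() for t in np.radians([13,193,103])])
print("hub",(w2pix("wrist",np.array([.538,.0922,.24]),p)-[195,100])*1.6, "zero obs (148,170)",pix2w("wrist",195+150/1.6,100+172/1.6,.214,p))
E
```

```text
0.185 0.011 0.0175 245.0 182.0
0.185 0.011 -0.0175 150.0 182.0
0.185 -0.011 0.0175 243.0 236.0
0.185 -0.011 -0.0175 152.0 236.0
0.195 0.011 0.0175 247.0 192.0
0.195 0.011 -0.0175 148.0 192.0
0.195 -0.011 0.0175 245.0 248.0
0.195 -0.011 -0.0175 150.0 248.0
0.205 0.011 0.0175 250.0 203.0
0.205 0.011 -0.0175 145.0 203.0
0.205 -0.011 0.0175 248.0 261.0
0.205 -0.011 -0.0175 148.0 261.0
0.215 0.011 0.0175 253.0 216.0
0.215 0.011 -0.0175 142.0 216.0
0.215 -0.011 0.0175 251.0 276.0
0.215 -0.011 -0.0175 145.0 276.0
0.225 0.011 0.0175 257.0 230.0
0.225 0.011 -0.0175 138.0 230.0
0.225 -0.011 0.0175 254.0 292.0
0.225 -0.011 -0.0175 142.0 292.0
0.235 0.011 0.0175 261.0 245.0
0.235 0.011 -0.0175 134.0 245.0
0.235 -0.011 0.0175 257.0 310.0
0.235 -0.011 -0.0175 139.0 310.0
dial edge [array([284., 245.]), array([112., 245.]), array([198., 163.])]
hub [197.73912911 289.20607537] zero obs (148,170) [0.51819301 0.11351338 0.214     ]
```

The pads closed beside the hub just above the dial. By projection, the pad tips are at about z = 0.215–0.22, so they sit higher than I assumed when part-open. I'll reopen, step down while watching the force (hub clearance allows about 0.171), and grip again.

```bash
python3 - <<'E'
from h import *
hub=[.538,.0922]
arm.gripper_to(.08,25);b=np.array(arm.state()["ft_force"])
for z in(.180,.175,.171):
    arm.move_straight([*hub,z],feed=.04);s=arm.state();F=np.array(s["ft_force"])-b
    print(z,F.round(2),s["ee_pos"][2])
    if np.linalg.norm(F)>4: break
arm.gripper_to(.04,25);s=arm.state();print(s["clock"],s["grip_width"],s["ft_force"],s["moment"])
w=arm.snapshot("wrist");cv2.imwrite("pics/w6.png",cv2.resize(w[100:350,195:445,::-1],(500,500)))
E
```

```text
0.18 [ 1.18 -0.19 -0.27] 0.17949418451877175
0.175 [-0.16  0.94 -0.03] 0.1745918054088515
0.171 [ 0.68  0.09 -0.18] 0.17068797458742307
17.725 0.05453572576887122 [-2.78035965 -0.52850084  3.86350427] [-0.14849563  0.44265757  0.00975129]
```

The dial is gripped at 54.5 mm. Now I turn it 60° in steps.

```bash
python3 - <<'E'
from h import *
s=arm.state();q=np.array(s["joint_positions"])
for i in range(4):
    q[5]-=np.radians(15);arm.move_joints(q);s=arm.state();print(s["clock"],np.round(s["ft_force"],1),np.round(s["moment"],2),s["joint_positions"][5].round(3),s["grip_width"])
    if abs(s["moment"][2])>.6: break
w=arm.snapshot("wrist");p=arm.camera_params("wrist");np.save("p7.npy",p,allow_pickle=True)
t=arm.snapshot("top")
print([w2pix("wrist",np.array([.538+.028*np.cos(a),.0922+.028*np.sin(a),.214]),p) for a in np.radians([197,-163+10])], w2pix("wrist",np.array([.538,.0922,.214]),p))
A=cv2.resize(w[100:350,195:445],(400,400));B=cv2.resize(t[170:220,255:305],(400,400),interpolation=cv2.INTER_CUBIC)
cv2.imwrite("pics/w7.png",np.hstack([A,B])[:,:,::-1])
E
```

```text
18.1333 [-1.6  0.3  1.9] [-0.01  0.25 -0.03] 1.255 0.05437644551378928
18.4917 [-1.2 -0.2  3.2] [-0.1   0.35  0.03] 0.994 0.055011012945620705
18.85 [-2.  -0.7  2.5] [-0.04  0.35  0.  ] 0.733 0.054614810931838335
19.2083 [-1.5 -0.6  2.3] [-0.06  0.36  0.02] 0.472 0.05499069063157845
[array([282.86769867, 221.77149709]), array([274.90266653, 228.02158938])] [318.02750462 266.67867381]
```

View pics/w7.png

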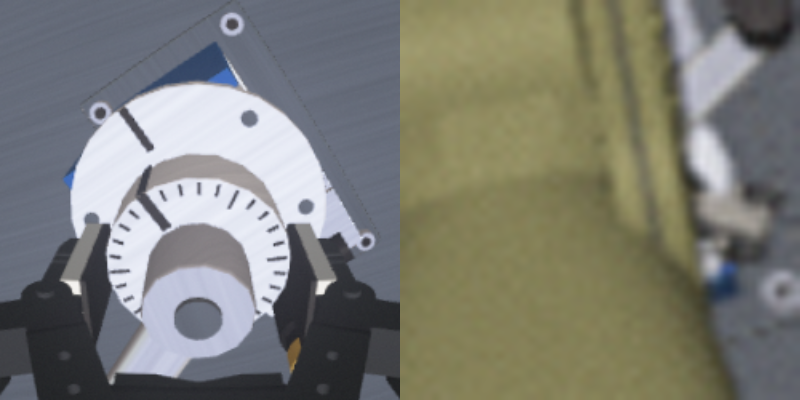

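The zero line runs from (136,194) to (167,229) and the index line from (122,112) to (151,150), nearly in line. Computing the angles.

```bash
python3 - <<'E'
from h import *
p=np.load("p7.npy",allow_pickle=True).item()
f=lambda u,v,z:pix2w("wrist",195+u/1.6,100+v/1.6,z,p)[:2]
ang=lambda a,c:np.degrees(np.arctan2(*(a-c)[::-1]))%360
hub=f(198,318,.24);z1,z2=f(136,194,.214),f(168,229,.214);i1,i2=f(122,110,.176),f(152,150,.176)
fl=np.array([.538,.0925])
dc=f((107+289)/2,255,.214)
print(hub,dc)
for c in(hub,fl):print("zero",ang(z1,c),np.linalg.norm(z1-c),"idx",ang(i1,c),ang(i2,c),np.linalg.norm(i1-c))
print("line dirs",ang(z1,z2),ang(i1,i2))
E
```

```text
[0.53816521 0.09249639] [0.534275   0.09372025]
zero 199.28532662862136 0.029196319602292683 idx 196.40768659746348 195.6693557630045 0.04735856223341716
zero 199.3997000205698 0.02904163335488969 idx 196.46853872926127 195.76258913428333 0.04720112946219015
line dirs 201.7250746738626 197.65089303015213
```

The zero line is about 1–3° past the index, and the tolerance is ±5°. I'll turn it back 1.5°, release, rise and verify from above.

```bash
python3 - <<'E'
from h import *
hub=np.array([.538,.0923])
q=np.array(arm.state()["joint_positions"]);q[5]+=np.radians(1.5);arm.move_joints(q);arm.wait(.3)
arm.gripper_to(.08);e=arm.state()["ee_pos"]
arm.move_straight([e[0],e[1],.25],feed=.08);arm.move_straight([e[0],e[1],.35],feed=.15)
R=Ro.from_rotvec(down(np.radians(28)));tx=R.as_matrix()[:,0]
arm.goto([hub[0]+.03*tx[0],hub[1]+.03*tx[1],.35],R.as_rotvec())
im=arm.snapshot("wrist");np.save("p8.npy",arm.camera_params("wrist"),allow_pickle=True)
print(arm.state()["clock"])
cv2.imwrite("pics/w8.png",cv2.resize(im[74:224,243:393,::-1],(600,600),interpolation=cv2.INTER_CUBIC))
E
```

```text
22.9417
```

View pics/w8.png

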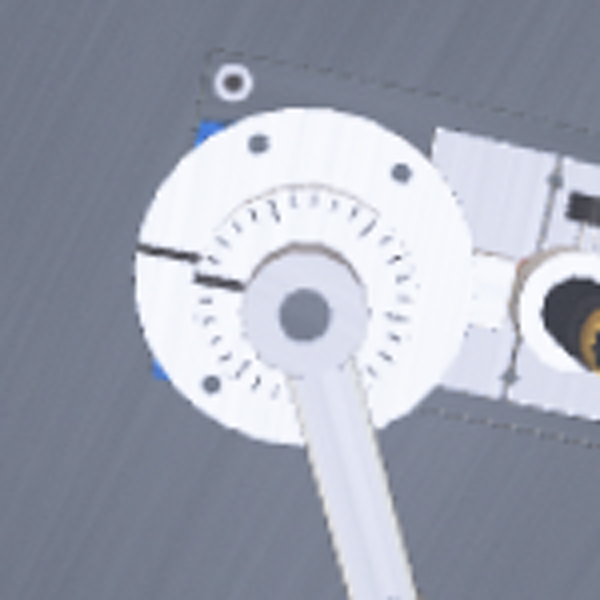

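The index line is at (137,247)–(200,259), the zero line at (196,278)–(242,289), and the hub at (304,314). The arm is where it was.

```bash
python3 - <<'E'
from h import *
p=np.load("p8.npy",allow_pickle=True).item()
f=lambda u,v,z:pix2w("wrist",243+u/4,74+v/4,z,p)[:2]
ang=lambda a,c:np.degrees(np.arctan2(*(a-c)[::-1]))%360
hub=f(304,314,.24);z1,z2=f(195,278,.214),f(242,289,.214);i1,i2=f(136,247,.176),f(200,259,.176)
print(hub,"zero",ang(z1,hub),ang(z1,z2),"idx",ang(i1,hub),ang(i1,i2),"arm",ang(f(368,540,.235),hub)-360)
E
```

```text
[0.53798727 0.09271491] zero 197.4185047289547 194.2986426690381 idx 196.97237916061982 196.5923865614873 arm -46.43606590584466
```

The zero line is within 0.5° of the index, and the crank is still at its anticlockwise bite (-46.4°). Next I cage the handle and turn it gently back clockwise in finer steps.

```bash
python3 - <<'E'
from h import *
hub=np.array([.538,.0925]);r=.085;a=np.radians(-46.5)
P=lambda a,z:[hub[0]+r*np.cos(a),hub[1]+r*np.sin(a),z]
arm.gripper_to(.05)
arm.goto(P(a,.34),down(a+np.pi/2))
arm.move_straight(P(a,.30),feed=.1);arm.move_straight(P(a,.243),feed=.06)
s=arm.state();print(s["clock"],s["ft_force"])
arm.gripper_to(.034);print(arm.state()["ft_force"])
a=push(hub,a,-1,np.radians(95),0,z=.243,step=.003,flim=4.5)
print(np.degrees(a));np.save("a.npy",a)
s=arm.state();e=np.array(s["ee_pos"])[:2]-hub;print("actual",np.degrees(np.arctan2(e[1],e[0])),s["ft_force"])
E
```

```text
25.4083 [ 0.30109179 -0.75819618  0.10673197]
[-0.34828347  0.35563618  0.86518741]
[(np.float64(-48.5), np.float64(1.0)), (np.float64(-54.6), np.float64(-0.04)), (np.float64(-60.7), np.float64(0.4)), (np.float64(-66.7), np.float64(1.08)), (np.float64(-72.8), np.float64(1.12)), (np.float64(-78.9), np.float64(-0.07)), (np.float64(-84.9), np.float64(1.8)), (np.float64(-91.0), np.float64(1.1)), (np.float64(-97.1), np.float64(1.06)), (np.float64(-103.1), np.float64(1.03)), (np.float64(-109.2), np.float64(1.3)), (np.float64(-115.3), np.float64(0.45)), (np.float64(-121.3), np.float64(1.17)), (np.float64(-127.4), np.float64(1.73))] [(np.float64(-121.3), np.float64(1.17)), (np.float64(-123.3), np.float64(1.38)), (np.float64(-125.4), np.float64(0.84)), (np.float64(-127.4), np.float64(1.73)), (np.float64(-129.4), np.float64(0.44)), (np.float64(-131.4), np.float64(6.72))]
clock 36.2083 Fb [-0.34828347  0.35563618  0.86518741] tcp [0.48287506 0.02797036 0.24308358]
-131.43256727821623
actual -130.50586138082008 [ 4.5844056  -4.20398843 -1.55234961]
```

It bit at 6.7 N, with the handle at about -127°, which gives roughly 80° of play. I'll back off (anticlockwise this time), rise and check.

```bash
python3 - <<'E'
from h import *
hub=np.array([.538,.0925]);r=.085;a=float(np.load("a.npy"))+.0045/r
arm.move_straight([hub[0]+r*np.cos(a),hub[1]+r*np.sin(a),.243],feed=.03);print(arm.state()["ft_force"])
arm.gripper_to(.05);e=arm.state()["ee_pos"];print(arm.state()["ft_force"])
arm.move_straight([e[0],e[1],.35],feed=.08)
R=Ro.from_rotvec(down(np.radians(28)));tx=R.as_matrix()[:,0]
arm.goto([hub[0]+.03*tx[0],hub[1]+.03*tx[1],.36],R.as_rotvec())
im=arm.snapshot("wrist");np.save("p9.npy",arm.camera_params("wrist"),allow_pickle=True)
print(arm.state()["clock"])
cv2.imwrite("pics/w9.png",cv2.resize(im[74:224,243:393,::-1],(600,600),interpolation=cv2.INTER_CUBIC))
E
```

```text
[-0.15518492  0.09285895  0.08201183]
[ 0.7365099  -0.36950261 -0.63822754]
39.4083
```

View pics/w9.png

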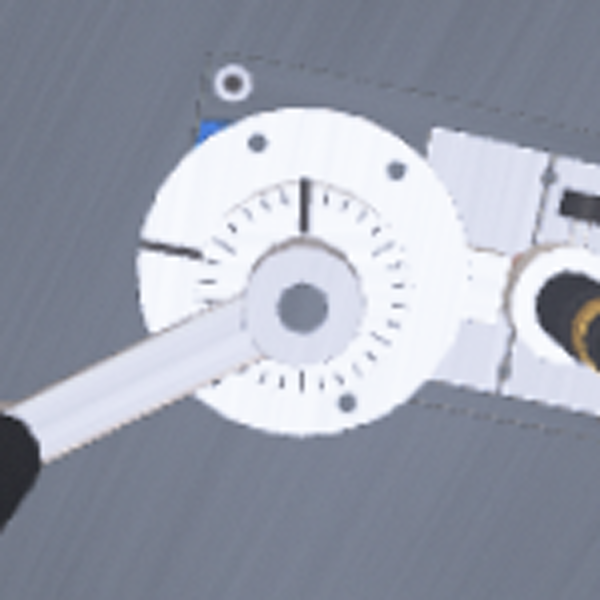

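```bash
python3 - <<'E'
from h import *
p=np.load("p9.npy",allow_pickle=True).item()
f=lambda u,v,z:pix2w("wrist",243+u/4,74+v/4,z,p)[:2]
ang=lambda a,c:np.degrees(np.arctan2(*(a-c)[::-1]))%360
hub=f(303,307,.24);z1,z2=f(304,178,.214),f(304,232,.214);i1=f(138,242,.176)
zi=ang(z1,hub);d=np.radians(ang(i1,hub)-zi);print("zero",zi,ang(z1,z2),"idx",ang(i1,hub),"play",np.degrees(d),"x",-.028*np.cos(d),"arm",ang(f(27,433,.235),hub)-360)
E
```

```text
zero 117.36388560717018 117.9085631310283 idx 196.5746290415072 play 79.21074343433703 x -0.0052415194797865074 arm -127.32201395256516
```

The dial shows about 79°: zero_mark x is about -5.2 mm, mid-window. The arm moved from -46.4° to -127.3°, which is 80.9°, so the two agree. Handing in.

```bash
python3 -c "
from h import *
arm.finish_job();print(arm.state()['clock'])"
```

```text
the job is handed in; nothing more can be done
the job is handed in; nothing more can be done
```

The job is handed in: the dial now shows about 79° of free play in the screw. I turned the crank anticlockwise to its bite, set the dial's zero line to the index, then turned the crank back clockwise to the other bite and let go.

**Last checks**
- **Zero setting:** before turning back, the zero line stood within about 0.5° of the index on one reading and about 2° by line direction. The limit is about 5°.
- **Final reading:** the zero line is about 79° clockwise of the index, so zero_mark x is about -5.2 mm, inside the window. The crank arm moved 81° (-46.4° to -127.3°), so the two agree to about 2°.
- **Clockwise bite:** it came at about 6.7 N, within the 4 to 8 N asked for.
- **Time:** 39.4 s on the clock at the last look, with the gripper clear of everything.

**What went wrong on the way**
- **Anticlockwise bite:** this read 9 N, over the 8 N asked for. I then backed off in the wrong direction, which raised it to about 11 N. That is still below the 13 N drive force.
- **First dial grip:** the fingers closed above the ring, so I regripped about 14 mm lower.
- **Not measured:** I did not check the torch tip directly. I also took no last look at the mallet, spanner and bracket, but the arm never went near them.

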